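Turn a bone blank face up and clamp it on the carving stand

ROBOT

A 7-joint arm with a two-finger parallel gripper is mounted at the origin on the work surface. World frame = base frame: x ahead of the robot, y to its left, z up, the work surface at z = 0. Lengths are in m, angles in rad, forces in N, time in s.
With the tool pointing down it reaches from about 0.425 to 0.875 m from the base axis. Payload 4.7 kg.
Tool frame: the origin (TCP) lies midway between the tips of the shut fingers; the grasp point (between the pads) lies 19 mm behind it (ctrl.grip_depth is the distance from the TCP to the grasp point, in m); z points along the fingers, y is the direction in which the jaws open and shut (so a half turn about z gives the same grasp; the last joint's range is limited). The gripper opens to 87 mm and grips with 3 to 60 N. Pads are 19 mm wide; open, the fingers measure 117 mm over their backs; the gripper's body (75 mm by 190 mm) begins 51 mm behind the grasp point.
Start: joints at [-1.286, 0.321, -0.07, 1.45, 0.023, 1.371, -0.057], TCP at [0.174, 0.626, 0.223] pointing down, gripper open.
Joint ranges: [-2.86, 2.86], [-0.3, 2.09], [-1.38, 1.24], [0.06, 2.45], [-1.56, 4.7], [0.09, 2.05], [-2.69, 2.69]. Speed limits (rad/s): [2.57, 2.57, 3.14, 3.14, 3.14, 3.14, 3.14].

INTERFACE

Orientations are given as a rotation vector (axis times angle).
In Python, from bench import ctrl gives the robot as it stands. The module is installed in compiled form; this text tells all that it offers.
- The arm moves only by the shell command python3 -m inch 'ROWS' [FORCE]. ROWS is JSON, a list of rows, each a list of 5 numbers: the opening, from -1 (shut) to 1 (fully open), so that 0 is half open, then the shift along the tool's x, y, z in mm, then the turn about the tool's z in rad. In form: [[fingers, tx, ty, tz, twist], ...]. A call has 1 to 5 rows; each row shifts and turns the pose as measured when the row begins, along the tool's axes as they then stand; what a row does not reach is not made up. A row lasts 1/8 s, in which the tool goes at most 62.5 mm and 10.7 degrees, less where a joint would pass 70% of its speed; a pose out of reach is approached as far as the arm can. A call is refused whole if a number of a shift passes 62.5 or a number of a turn 0.188, either way. A call with a gripper value outside its range is refused whole. The fingers move at their own pace and stop on an object; FORCE is the grip in N (left out, the last holds). Time passes only in rows, so rows that do not move let the fingers close. It gives the time, the measured TCP pose, the force and the opening at its end, in the units of the state.
- ctrl.get_state(): the state, without advancing time (a new reading comes with each control period).
- ctrl.get_image(name): name is "scene" or "top"; returns a dict with "color" (420x560x3 uint8, red, green, blue), "range_z" (420x560 float32, m along the optical axis (not along the pixel's ray), 0 where there is no reading), "K" (3x3 intrinsics, pixels), "distortion" ([k1, k2, p1, p2, k3] as OpenCV has them; the pictures are not rectified), "R" (3x3) and "t" (3): a world point X has camera coordinates R X + t. Camera axes: x right, y down, z forward; pixel columns grow to the right and rows downward; lengths in m; the calibration is good to about 2 mm. A picture is of the moment at which its call begins.
- ctrl.close_job(): hands the job in, once; it reports no verdict.
The state is a dict: "time": time; "joint_positions": joint angles; "qd": joint speeds; "joint_torque": joint torques, N m; "position": TCP position; "tool_rot": TCP orientation; "ft_force": force on the tool from outside, world axes, zero at the start; "torque": the same for the moment, N m; "grip_width": opening from 0.0 (shut) to 1.0 (fully open).
Only numpy, scipy, OpenCV 4.12 (cv2) and the standard library are available. Lean on these libraries where they do the work, as an engineer would, in place of code of your own. Each camera call takes 0.05 s, during which the arm holds its last target. There are 200 camera calls.

TASK

One of the three bone blanks on the bench lies face down: its dished face is hidden and only its plain back shows. Turn that blank over, lay it flat on the sloping bed of the carving stand with the dish facing up and a long side resting along the ledge, midway along the ledge, let go of it, and only then slide the clamp jaw down the slope until it is tight against the blank. Leave the other two blanks and everything else on the bench where they are.

Things in the scene. Friction and masses are not known exactly. Their poses are not given: they have to be found in the camera images.
- blank: the bone blank that lies face down at the start: cream block 56 mm (its x) by 40 mm (y) by 24 mm thick (z), about 100 g, origin at its centre. +z points out of the plain back; the face at -z has a round dish in its middle, 26 mm across, 8 mm deep. Starts flat on the bench with +z up; stands steadily on any side. Either long side may go to the ledge
- spare1: a bone blank of the same shape and size that already lies dish up (its +z points out of the dished face, origin at its centre); to be left alone
- spare2: another bone blank lying dish up, the same as spare1; to be left alone
- stand: the wooden carving stand, fixed to the bench: foot 120 mm (x) by 100 mm (y), 81 mm high at the upper edge of its bed and 112 mm at the top of the jaw post; origin under the middle of the foot, +x from the low (ledge) side to the high side
- bed: sloping bed fixed on the stand, 30 deg from level. Origin on its surface at the foot of the ledge, midway along; +x up the slope, +y along the ledge, +z out of the bed. Plate x -14 to 102, y -50 to 50 mm. Ledge: wooden bar x -12 to 0, y -25 to 25, 12 mm high; a blank resting on it has its centre at x 20, z 12 mm. Both ends of the blank's place are open for fingers
- jaw (a joint): slide of the clamp jaw down the slope (bed -x), m: 0 fully up, 0.025 when its face meets a blank resting on the ledge, 0.032 at its stop; starts at 0 to 0.008. Face at bed x = 65 mm minus this value. Steel block 16 mm (along the slope) by 50 by 17 mm high; moves with about 3 N and stays where left
- jaw_post (a point): the top middle of the square steel post on the jaw, 52 mm above the bed surface; the post is 12 mm by 12 mm, stands clear for 35 mm above the jaw block, square to the bed, 8 mm up-slope of the jaw's face
- jar: closed amber glass jar, 50 mm across, 70 mm high, origin under its middle; leave alone
- engraver: green and yellow rotary engraving tool lying along its x, from x = -110 to 84 mm, 34 mm thick, origin on the bench below it; leave alone
- discs: two worn sanding discs lying flat, 84 mm across, 8 mm high together, origin under the middle; leave alone
- file: file with a wooden handle lying along its x, from x = -100 to 85 mm, 20 mm thick, origin on the bench below it; leave alone
- can: closed steel can, 90 mm across, 100 mm high, origin under its middle; leave alone
Not all that is in view belongs to the job. Leave any blue or purple look-alike of the blank alone.

How it is judged:
By the outcome, as a careful person would: the job done as asked, in the order asked, and still so for the second after the job is handed in, with the robot touching nothing.
It also fails if it takes over 72 s, if anything falls off the work surface, if the arm or the gripper's body presses on something with over 40 N, if the wrist force passes 120 N, or if a joint passes its speed limit or range.

## Working session

There is one attempt and no reset: what is moved stays moved. The work goes in short steps, Python scripts to look and compute and a shell command to move; the robot and the scene stay as the last step left them, time stands still between calls to the robot, and variables do not carry over. Pictures are saved under pics/ and viewed, about 8 in all and at most 12, crops included, and the job is handed in when it is done.

```bash
mkdir -p pics; ls
cat > h.py <<'E'
import numpy as np,cv2
from bench import ctrl
def grab(n):
    return ctrl.get_image(n)
def save(im,f,box=None,s=1):
    c=im["color"][:,:,::-1]
    if box: c=c[box[1]:box[3],box[0]:box[2]]
    cv2.imwrite("pics/"+f,cv2.resize(c,None,fx=s,fy=s,interpolation=cv2.INTER_CUBIC))
def cloud(im):
    h,w=im["range_z"].shape
    u,v=np.meshgrid(np.arange(w),np.arange(h))
    p=cv2.undistortPoints(np.stack([u,v],-1).reshape(-1,1,2).astype(np.float64),im["K"],np.array(im["distortion"]))[:,0]
    z=im["range_z"].reshape(-1)
    P=np.c_[p*z[:,None],z]
    X=(P-im["t"])@im["R"]
    X[z==0]=np.nan
    return X.reshape(h,w,3)
E
python3 - <<'E'
from h import *
import pickle
for n in("scene","top"):
    im=grab(n); save(im,n+"0.png",s=1.4); pickle.dump(im,open(n+"0.pkl","wb"))
    X=cloud(im); print(n,-im["R"].T@im["t"],[X[v,u].round(3) for v,u in((100,100),(300,280),(350,450))])
print(ctrl.get_state())
E
```

```text
pics
scene [ 1.15918711 -0.37278994  1.16732497] [array([-0.036, -0.273,  0.002]), array([ 0.767, -0.139, -0.   ]), array([ 1.01 ,  0.439, -0.756])]
top [ 0.46017659 -0.05567866  1.11570297] [array([0.895, 0.454, 0.041]), array([ 0.352, -0.029,  0.001]), array([ 0.213, -0.469,  0.001])]
{'time': 0.1, 'joint_positions': array([-1.28591698,  0.32175644, -0.07004385,  1.45156899,  0.02261098,
        1.37077792, -0.0569104 ]), 'qd': array([ 0.00105628, -0.00075784, -0.00072437, -0.00428663,  0.0004497 ,
       -0.00390729,  0.00093983]), 'joint_torque': array([-9.59384779e-04, -4.92571735e+01, -4.06200886e-01, -3.13399458e+01,
       -6.40389626e-02,  3.94365366e-02,  7.27302540e-05]), 'position': array([0.17380617, 0.62581781, 0.22155762]), 'tool_rot': array([-4.24054249e-01, -3.11272241e+00,  2.70309591e-03]), 'ft_force': array([-0.98354324,  0.22602485, -0.30759637]), 'torque': array([ 0.01864987, -0.02326308,  0.00422427]), 'grip_width': 1.0001237917022112}
```

View pics/top0.png

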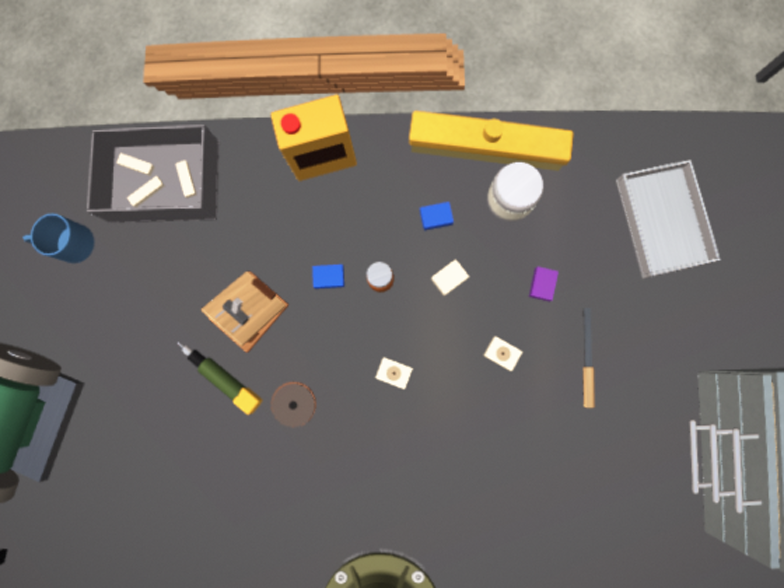

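View pics/scene0.png

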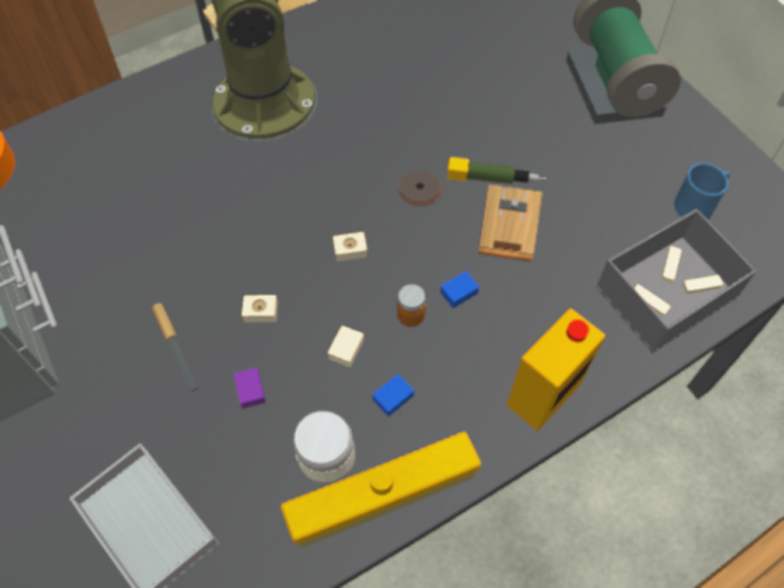

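Candidates (top0.png pixels):
- Plain cream block at (450,277): no dish visible.
- Dished creams at (394,373) and (503,353): the spares.
- Blue at (437,215) and (328,276), and purple at (544,283): look-alikes.

I choose (450,277). The stand is at (245,312), with its ledge towards the upper right at (263,288). Next I measure these and check the choice in a crop.

```bash
cat > m.py <<'E'
from h import *
import pickle
for n in("top","scene"):
    im=pickle.load(open(n+"0.pkl","rb")); X=cloud(im); c=im["color"].astype(int)
    cream=(c[...,0]>170)&(c[...,1]>150)&(c[...,0]-c[...,2]>15)&(X[...,2]>.015)&(X[...,2]<.04)
    k,l,st,ce=cv2.connectedComponentsWithStats(cream.astype(np.uint8))
    for i in range(1,k):
        if st[i,4]<60: continue
        p=X[l==i]; p=p[abs(p[:,2]-np.median(p[:,2]))<.004]
        (cx,cy),s,a=cv2.minAreaRect((p[:,:2]*1000).astype(np.float32))
        print(n,"cream",ce[i].round(),st[i,4],round(cx,1),round(cy,1),np.round(s,1),round(a,1),"z",np.median(p[:,2]).round(4))
    # stand
    P=X.reshape(-1,3); m=(np.hypot(P[:,0]-.47,P[:,1]-.17-.06)<.13)&(P[:,2]>.012)
    if n=="top": print("stand region",np.nanmin(P[m],0),np.nanmax(P[m],0))
im=pickle.load(open("top0.pkl","rb")); save(im,"crop1.png",(120,120,400,300),2.8)
X=cloud(im)
for uv in((176,222),(188,206),(168,222),(165,218),(160,220),(185,230),(320,198)): print(uv,X[uv[1],uv[0]].round(4))
E
python3 m.py
```

```text
top cream [ 95. 117.] 180 851.5 468.6 [71.8 21.9] 69.1 z 0.0329
top cream [132. 127.] 99 820.9 368.0 [71.9 22.2] 19.9 z 0.0211
top cream [321. 197.] 86 616.1 -141.6 [40.3 55.9] 34.5 z 0.0253
top cream [184. 209.] 256 591.3 217.5 [90.4 26.9] 47.3 z 0.0348
top cream [359. 253.] 132 468.0 -234.4 [27.9 33.6] 63.1 z 0.0189
top cream [281. 266.] 105 440.2 -33.5 [25.5 25.5] 43.6 z 0.0184
top cream [420. 276.] 170 407.4 -391.9 [16.1 71.8] 87.2 z 0.02
top cream [175. 286.] 183 391.9 238.0 [38.4 31.7] 49.4 z 0.0351
stand region [0.36287444 0.1253195  0.01200126] [0.5994179  0.35915806 0.11674177]
scene cream [327. 117.] 115 392.8 240.5 [36.2 32.8] 55.9 z 0.033
scene cream [365. 170.] 298 588.8 221.8 [87.3 29.5] 45.2 z 0.0337
scene cream [249. 174.] 276 440.1 -33.0 [56.1 44.7] 66.0 z 0.0229
scene cream [502. 202.] 202 851.1 470.1 [73.1 23.2] 65.6 z 0.0315
scene cream [466. 214.] 177 820.6 370.2 [71.2 22.9] 11.6 z 0.0193
scene cream [185. 218.] 316 471.4 -233.1 [57.3 42.8] 59.2 z 0.0231
scene cream [117. 228.] 108 404.9 -390.6 [12.2 70.9] 87.8 z 0.0178
scene cream [246. 245.] 382 614.5 -140.4 [41.7 57.1] 35.7 z 0.0232
(176, 222) [0.5556 0.2315 0.0538]
(188, 206) [0.598  0.2044 0.0391]
(168, 222) [0.5528 0.2423 0.0885]
(165, 218) [0.5641 0.2537 0.0758]
(160, 220) [0.5595 0.267  0.0742]
(185, 230) [0.5351 0.2089 0.0503]
(320, 198) [ 0.614  -0.138   0.0265]
```

View pics/crop1.png

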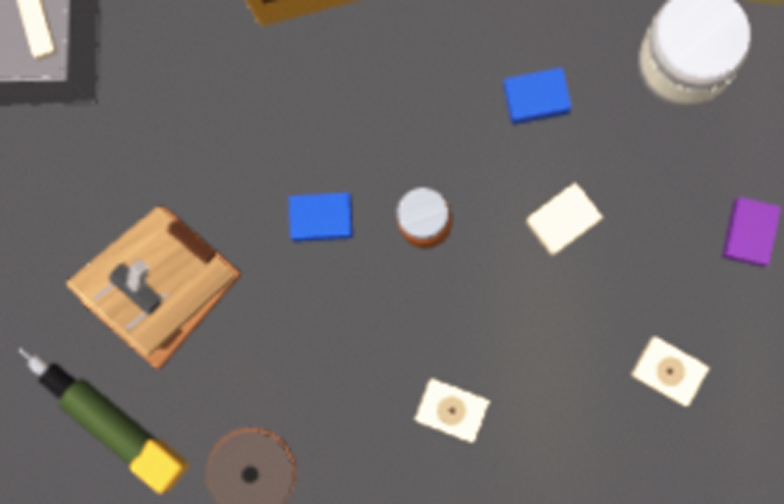

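The crop shows the block at (565,218) as plain cream with no dish. Both spares, at (452,410) and (670,371), show round dishes, so the choice holds. Next: the pose of the stand.

```bash
cat > st.py <<'E'
from h import *
import pickle
def stand(ims):
  for n,im in ims.items():
    X=cloud(im).reshape(-1,3); C=im["color"].reshape(-1,3).astype(int)
    m=(np.hypot(X[:,0]-.565,X[:,1]-.235)<.095)&(X[:,2]>.01)&(X[:,2]<.2)
    P=X[m];rng=np.random.default_rng(0);best=0
    for _ in range(2000):
        a=P[rng.choice(len(P),3,False)]; nn=np.cross(a[1]-a[0],a[2]-a[0]); L=np.linalg.norm(nn)
        if L<1e-6: continue
        nn/=L; nn*=np.sign(nn[2])
        if abs(nn[2]-.866)>.04: continue
        k=abs((P-a[0])@nn)<.003
        if k.sum()>best: best=k.sum();I=k
    for _ in range(3):
        c=P[I].mean(0); nn=np.linalg.svd(P[I]-c)[2][2]; nn*=np.sign(nn[2]); d=(P-c)@nn; I=abs(d)<.003
    ex=np.array([-nn[0]*nn[2],-nn[1]*nn[2],1-nn[2]**2]); ex/=np.linalg.norm(ex); ey=np.cross(nn,ex)
    q=np.c_[(P-c)@ex,(P-c)@ey]*1000
    r=cv2.minAreaRect(q[I].astype(np.float32))
    print(n,"slope",np.degrees(np.arccos(nn[2])).round(2),"yaw",np.degrees(np.arctan2(ex[1],ex[0])).round(2),"rect",r)
    lo=np.percentile(q[I],[1,99],axis=0); print("inplane extents",lo.round(1))
    mid=(np.array(r[0]));  # plate middle: bed x=44,y=0
    O=c+(mid[0]-44)/1000*ex+mid[1]/1000*ey
    print("bed origin",O.round(4),"blank ctr",(O+.02*ex+.012*nn).round(4), "ey",ey.round(3),"ex",ex.round(3))
    b=np.c_[(P-O)@ex,(P-O)@ey,(P-O)@nn]*1000
    led=(b[:,2]>7)&(b[:,2]<15)&(b[:,0]<8); print("ledge",np.percentile(b[led],[3,97],axis=0).round(1))
    ja=(b[:,2]>12)&(b[:,2]<22)&(b[:,0]>20);print("jaw",np.percentile(b[ja],[3,50,97],axis=0).round(1))
    po=(b[:,2]>46); print("post",len(b[po]),b[po].mean(0).round(1),np.ptp(b[po],axis=0).round(1),P[po].mean(0).round(4))
if __name__=="__main__":
  stand({n:pickle.load(open(n+"0.pkl","rb")) for n in("top","scene")})
E
python3 st.py
```

```text
top slope 30.06 yaw 138.41 rect ((-3.434009552001953, -1.8796844482421875), (117.49696350097656, 101.87353515625), 0.6606761813163757)
inplane extents [[-58.1 -50.6]
 [ 54.3  47.8]]
bed origin [0.593  0.2114 0.0313] blank ctr [0.5845 0.2189 0.0517] ey [-0.664 -0.748  0.   ] ex [-0.647  0.575  0.501]
ledge [[-11.6 -22.7   7.4]
 [  1.4  23.2  14.3]]
jaw [[ 60.6 -23.1  12.8]
 [ 70.    5.4  16.7]
 [ 76.3  24.   20.5]]
post 22 [68.8  1.8 52.2] [11.3 11.  10.4] [0.5667 0.2322 0.1109]
scene slope 29.88 yaw 138.15 rect ((-3.360309600830078, -0.7626152038574219), (121.0448989868164, 101.05440521240234), 0.321414589881897)
inplane extents [[-56.6 -49.5]
 [ 56.2  49. ]]
bed origin [0.5945 0.211  0.0278] blank ctr [0.586  0.2186 0.0481] ey [-0.667 -0.745  0.   ] ex [-0.646  0.579  0.498]
ledge [[ -7.8 -23.1   7.5]
 [  3.7  23.3  14.8]]
jaw [[ 64.3 -24.6  12.3]
 [ 70.5   1.5  16.7]
 [ 78.2  23.8  21.5]]
post 21 [70.5 -0.3 51. ] [10.1 12.   9.7] [0.5681 0.2351 0.1071]
```

```bash
cat > go.py <<'E'
import sys,numpy as np
from scipy.spatial.transform import Rotation as R
from bench import ctrl
s=ctrl.get_state(); r=R.from_rotvec(s["tool_rot"]).as_matrix()
print("t",round(s["time"],2),"pos",s["position"].round(4),"yaw_y",np.degrees(np.arctan2(r[1,1],r[0,1])).round(1),"tilt",np.degrees(np.arccos(-r[2,2])).round(2),"F",s["ft_force"].round(1),"w",round(s["grip_width"]*87,1),"q7",s["joint_positions"][6].round(2))
a=list(map(float,sys.argv[1:]))
if a:
    d=r.T@(np.array(a[:3])-s["position"])*1000
    dy=(np.degrees(np.arctan2(r[1,1],r[0,1]))-a[3]+90)%180-90
    print("now-frame shift mm",d.round(1),"twist",np.radians(dy).round(3))
    f=R.from_rotvec(r[:,2]*np.radians(dy)).as_matrix()@r
    print("shift after twist",(f.T@(np.array(a[:3])-s["position"])*1000).round(1))
E
python3 -m inch '[[1,0,0,0,0.175],[1,0,0,0,0.175],[1,0,0,0,0.175],[1,0,0,0,0.175]]'
python3 go.py 0.5 0.3 0.2 34.5
```

```text
time: 0.6
position: [0.1735, 0.6244, 0.2187]
tool_rot: [1.496, 2.761, -0.01]
ft_force: [0.6, 0.4, -1.3]
grip_width: 1.0
t 0.6 pos [0.1735 0.6244 0.2187] yaw_y 33.1 tilt 0.38 F [ 0.6  0.4 -1.3] w 87.0 q7 -0.76
now-frame shift mm [-449.9   96.4   20.3] twist -0.024
shift after twist [-452.2   85.4   20.3]
```

```bash
python3 -m inch '[[1,-57,11,0,0],[1,-57,11,0,0],[1,-57,11,0,0],[1,-57,11,0,0],[1,-57,11,0,0]]'>/dev/null
python3 -m inch '[[1,-57,11,0,0],[1,-57,11,0,0],[1,-57,11,0,0]]'
python3 go.py 0.5982 -0.1159 0.1 34.5
```

```text
time: 1.6
position: [0.4999, 0.2846, 0.2155]
tool_rot: [-1.48, -2.769, 0.018]
ft_force: [0.3, 0.8, 0.1]
grip_width: 0.999
t 1.6 pos [0.4999 0.2846 0.2155] yaw_y 33.7 tilt 0.64 F [0.3 0.8 0.1] w 86.9 q7 0.07
now-frame shift mm [-387.2 -139.5  118.6] twist -0.013
shift after twist [-385.3 -144.6  118.6]
```

```bash
python3 -m inch '[[1,-55,-20,0,0],[1,-55,-20,0,0],[1,-55,-20,0,0],[1,-55,-20,10,0],[1,-55,-20,20,0]]'>/dev/null
python3 -m inch '[[1,-55,-20,30,0],[1,-55,-20,30,-0.01],[1,0,0,20,0]]'
python3 go.py 0.5982 -0.1159 0.014 34.5
```

```text
time: 2.6
position: [0.5975, -0.1242, 0.1104]
tool_rot: [1.476, 2.769, -0.02]
ft_force: [-0.5, 1.4, 0.9]
grip_width: 0.999
t 2.6 pos [ 0.5975 -0.1242  0.1104] yaw_y 33.9 tilt 0.75 F [-0.5  1.4  0.9] w 86.9 q7 0.9
now-frame shift mm [ 7.3  6.1 96.3] twist -0.011
shift after twist [ 7.3  6.2 96.3]
```

```bash
python3 -m inch '[[1,7,6,30,-0.011],[1,0,0,30,0],[1,0,0,15,0],[1,0,0,0,0]]'
python3 go.py 0.5982 -0.1159 0.014 34.5
python3 - <<'E'
from h import *
im=grab("scene"); save(im,"s1.png",(130,130,370,310),3.2)
E
```

```text
time: 3.1
position: [0.5959, -0.117, 0.0301]
tool_rot: [-1.465, -2.777, 0.024]
ft_force: [-1.1, -0.5, -0.2]
grip_width: 1.0
t 3.1 pos [ 0.5959 -0.117   0.0301] yaw_y 34.4 tilt 0.88 F [-1.1 -0.5 -0.2] w 87.0 q7 0.94
now-frame shift mm [-0.2  2.7 16.1] twist -0.002
shift after twist [-0.2  2.7 16.1]
```

View pics/s1.png

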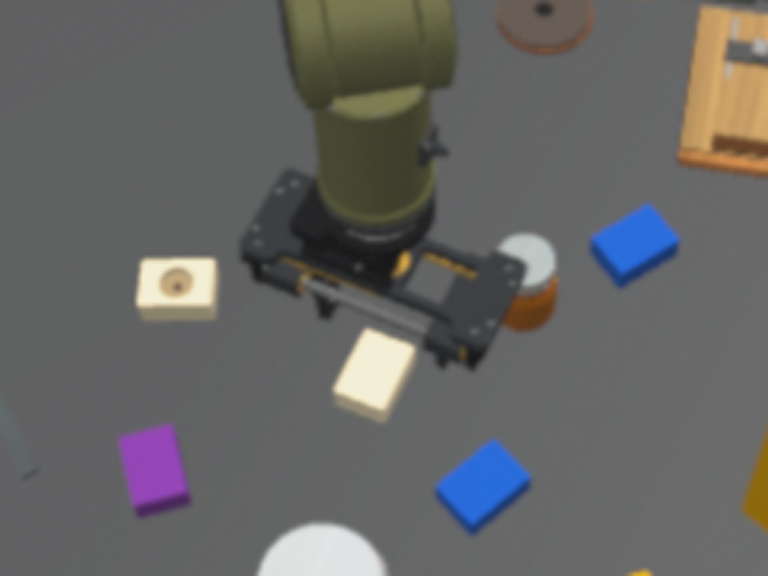

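The gripper's open fingers straddle the near end of the plain blank at (375,370), clear of the jar at (525,280) and of the spare at (178,285). Next I lower and close at 3 N.

```bash
python3 -m inch '[[1,0,2,10,0],[1,0,1,7,0],[1,0,0,0,0],[-1,0,0,0,0],[-1,0,0,0,0]]' 3
python3 go.py 0.5982 -0.1159 0.014 34.5
python3 -m inch '[[-1,0,0,0,0],[-1,0,0,0,0],[-1,0,0,0,0]]'
python3 go.py 0.5982 -0.1159 0.014 34.5
```

```text
time: 3.78
position: [0.6017, -0.1156, 0.016]
tool_rot: [1.463, 2.775, -0.019]
ft_force: [-0.6, -0.1, -0.3]
grip_width: 0.853
t 3.77 pos [ 0.6017 -0.1156  0.016 ] yaw_y 34.4 tilt 0.74 F [-0.6 -0.1 -0.3] w 74.2 q7 0.95
now-frame shift mm [ 1.7 -3.   2. ] twist -0.002
shift after twist [ 1.7 -3.   2. ]
time: 4.15
position: [0.6018, -0.1157, 0.0164]
tool_rot: [1.463, 2.774, -0.018]
ft_force: [-0.2, 0.4, 0.6]
grip_width: 0.514
t 4.15 pos [ 0.6018 -0.1157  0.0164] yaw_y 34.4 tilt 0.74 F [-0.2  0.4  0.6] w 44.7 q7 0.95
now-frame shift mm [ 1.9 -3.1  2.4] twist -0.002
shift after twist [ 1.9 -3.1  2.4]
```

```bash
python3 -m inch '[[-1,0,0,0,0],[-1,0,0,0,0],[-1,0,0,-10,0],[-1,0,0,-12,0],[-1,0,0,-14,0]]'
python3 -m inch '[[-1,0,0,-15,0],[-1,0,0,-15,0],[-1,0,0,-15,0],[-1,0,0,-15,0],[-1,0,0,0,0]]'
python3 go.py
python3 - <<'E'
from h import *
im=grab("scene"); save(im,"s2.png",(170,150,330,290),4)
E
```

```text
time: 4.78
position: [0.6009, -0.1152, 0.0535]
tool_rot: [1.464, 2.776, -0.02]
ft_force: [-0.2, 0.1, -1.1]
grip_width: 0.459
time: 5.4
position: [0.6027, -0.1146, 0.1208]
tool_rot: [1.462, 2.772, -0.016]
ft_force: [0.2, -0.3, -1.4]
grip_width: 0.456
t 5.4 pos [ 0.6027 -0.1146  0.1208] yaw_y 34.4 tilt 0.73 F [ 0.2 -0.3 -1.4] w 39.6 q7 0.89
```

View pics/s2.png

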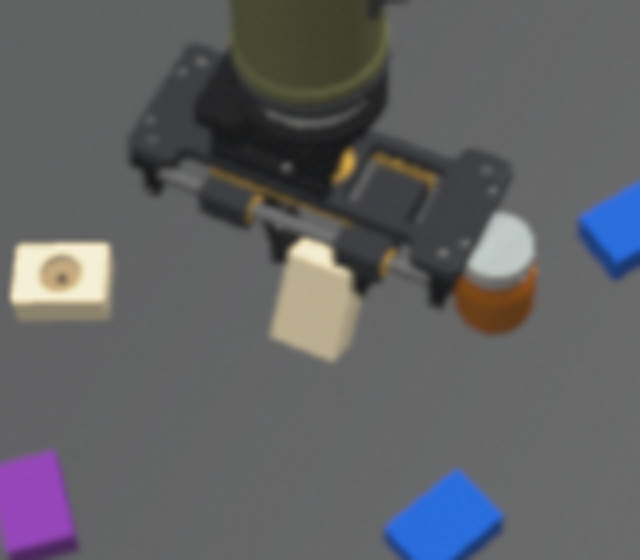

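The blank (315,300 in the crop) has swung down and hangs by its end, back face towards the camera, about 70° rotated. Next I set its free end on the bench and straighten it.

```bash
python3 -m inch '[[-1,0,0,25,0],[-1,0,0,20,0],[-1,0,0,12,0],[-1,0,0,6,0],[-1,0,0,0,0]]'
python3 go.py
python3 -m inch '[[-1,0,0,4,0],[-1,0,0,3,0],[-1,0,0,0,0]]'
python3 go.py
```

```text
time: 6.08
position: [0.6009, -0.115, 0.0526]
tool_rot: [1.464, 2.776, -0.019]
ft_force: [-0.5, -0.2, -1.2]
grip_width: 0.46
t 6.08 pos [ 0.6009 -0.115   0.0526] yaw_y 34.4 tilt 0.73 F [-0.5 -0.2 -1.2] w 40.0 q7 0.93
time: 6.45
position: [0.6022, -0.1157, 0.0477]
tool_rot: [1.463, 2.773, -0.017]
ft_force: [0.4, 0.3, 0.1]
grip_width: 0.46
t 6.45 pos [ 0.6022 -0.1157  0.0477] yaw_y 34.4 tilt 0.72 F [0.4 0.3 0.1] w 40.0 q7 0.93
```

```bash
python3 -m inch '[[-1,-5,0,1,0],[-1,-5,0,1,0],[-1,-5,0,1,0],[-1,-4,0,1,0],[-1,0,0,0,0]]'
python3 go.py
python3 - <<'E'
from h import *
im=grab("scene"); save(im,"s3.png",(170,150,330,290),4)
E
```

```text
time: 7.08
position: [0.6148, -0.1341, 0.0448]
tool_rot: [1.463, 2.77, -0.018]
ft_force: [-0.4, -0.8, 2.4]
grip_width: 0.456
t 7.08 pos [ 0.6148 -0.1341  0.0448] yaw_y 34.3 tilt 0.82 F [-0.4 -0.8  2.4] w 39.7 q7 0.96
```

View pics/s3.png

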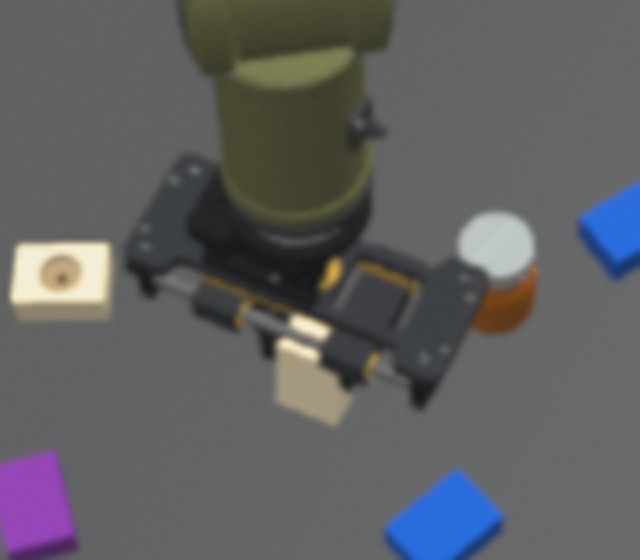

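The blank's back face at (312,385) now looks nearly vertical. I fit its plane to check the tilt.

```bash
cat > tilt.py <<'E'
from h import *
im=grab("scene"); X=cloud(im); c=im["color"].astype(int)
m=np.zeros(X.shape[:2],bool); m[225:262,232:265]=1
m&=(c[...,0]>120)&(c[...,0]-c[...,2]>12)&(X[...,2]<.06)&(X[...,2]>.004)
P=X[m]; 
for _ in range(3):
    n=np.linalg.svd(P-P.mean(0))[2][2]; d=abs((P-P.mean(0))@n); P=P[d<.003]
n*=np.sign(-n[1])
print(m.sum(),len(P),"normal",n.round(3),"elev deg",np.degrees(np.arcsin(n[2])).round(1),"az",np.degrees(np.arctan2(n[1],n[0])).round(1),"ctr",P.mean(0).round(4),"z",P[:,2].min().round(3),P[:,2].max().round(3))
E
python3 tilt.py
```

```text
262 143 normal [ 0.55  -0.792  0.264] elev deg 15.3 az -55.2 ctr [ 0.6208 -0.1438  0.0258] z 0.004 0.059
```

```bash
python3 -m inch '[[-1,-5,0,1.5,0],[-1,-5,0,1,0],[-1,-5,0,1,0],[-1,0,0,0,0]]'
python3 go.py; python3 tilt.py
```

```text
time: 7.68
position: [0.6233, -0.1465, 0.041]
tool_rot: [1.462, 2.772, -0.017]
ft_force: [-0.7, 0.3, 1.8]
grip_width: 0.455
t 7.67 pos [ 0.6233 -0.1465  0.041 ] yaw_y 34.4 tilt 0.78 F [-0.7  0.3  1.8] w 39.6 q7 0.99
139 51 normal [ 0.575 -0.818 -0.014] elev deg -0.8 az -54.9 ctr [ 0.6253 -0.1495  0.0217] z 0.006 0.053
```

Upright now: the normal is level. I go on in an arc so the top comes down towards +d (tool −x), pivoting on the back's lower edge.

```bash
python3 -m inch '[[-1,-8,0,0.5,0],[-1,-7.5,0,1.5,0],[-1,-7.5,0,3,0],[-1,-7,0,4,0]]'
python3 go.py
python3 - <<'E'
from h import *
im=grab("scene"); save(im,"s4.png",(170,150,330,290),4)
E
```

```text
time: 8.22
position: [0.6412, -0.1721, 0.0315]
tool_rot: [1.461, 2.773, -0.017]
ft_force: [0.2, -0.2, 0.8]
grip_width: 0.457
t 8.22 pos [ 0.6412 -0.1721  0.0315] yaw_y 34.4 tilt 0.75 F [ 0.2 -0.2  0.8] w 39.7 q7 1.04
```

View pics/s4.png

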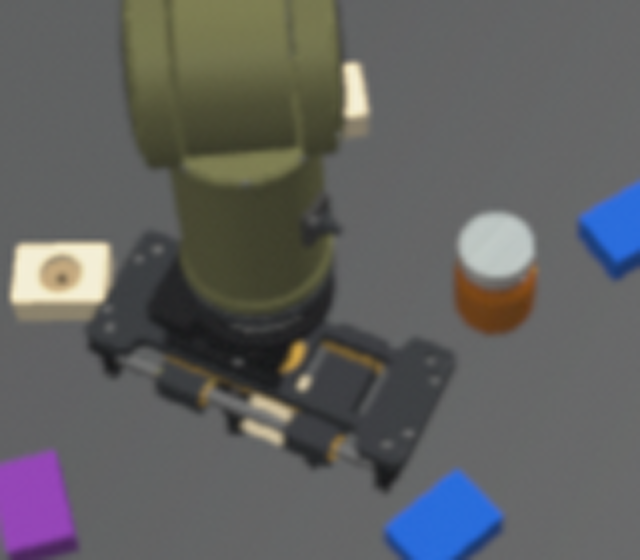

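The end face at (262,430) is tipping forward as planned. I continue the arc down and then release.

```bash
python3 -m inch '[[-1,-6,0,5,0],[-1,-5,0,6,0],[-1,-4,0,6,0],[-1,-1,0,3,0],[-1,0,0,0,0]]'
python3 go.py
python3 -m inch '[[0.1,0,0,0,0],[0.3,0,0,0,0],[0.6,0,0,0,0],[1,0,0,-5,0],[1,0,0,-25,0]]'
python3 -m inch '[[1,0,0,-40,0],[1,50,0,-30,0],[1,60,0,0,0],[1,60,0,0,0],[1,60,0,0,0]]'
cat > bl.py <<'E'
import sys
from h import *
n=sys.argv[1]
im=grab(n); X=cloud(im); c=im["color"].astype(int)
cream=(c[...,0]>140)&(c[...,1]>120)&(c[...,0]-c[...,2]>15)&(X[...,2]>.012)&(X[...,2]<.04)&(np.hypot(X[...,0]-.64,X[...,1]+.18)<.12)
k,l,st,ce=cv2.connectedComponentsWithStats(cream.astype(np.uint8))
for i in range(1,k):
    if st[i,4]<40: continue
    p=X[l==i]; z=np.median(p[:,2]); p=p[abs(p[:,2]-z)<.004]
    print(ce[i].round(),st[i,4],"z",z.round(4),cv2.minAreaRect((p[:,:2]*1000).astype(np.float32)))
if len(sys.argv)>2: save(im,sys.argv[2],tuple(map(int,sys.argv[3:7])),4)
E
python3 bl.py scene s5.png 170 150 330 290; python3 bl.py top; python3 go.py
```

```text
time: 8.9
position: [0.6511, -0.1874, 0.0088]
tool_rot: [1.462, 2.772, -0.018]
ft_force: [-0.8, -1.7, -0.6]
grip_width: 0.457
t 8.9 pos [ 0.6511 -0.1874  0.0088] yaw_y 34.4 tilt 0.79 F [-0.8 -1.7 -0.6] w 39.7 q7 1.06
time: 9.52
position: [0.6495, -0.1854, 0.038]
tool_rot: [1.463, 2.776, -0.019]
ft_force: [0.5, 0.5, 0.1]
grip_width: 0.901
time: 10.15
position: [0.5211, 0.0043, 0.1121]
tool_rot: [1.471, 2.76, -0.015]
ft_force: [0.6, 0.6, -0.0]
grip_width: 0.998
[240. 260.] 419 z 0.0218 ((639.100830078125, -169.98678588867188), (41.50811767578125, 59.763763427734375), 34.90170669555664)
[357. 152.] 49 z 0.0307 ((734.8314819335938, -239.97930908203125), (51.631187438964844, 8.314445495605469), 57.2933235168457)
[333. 188.] 194 z 0.0229 ((640.4231567382812, -172.03797912597656), (40.32218933105469, 56.948944091796875), 34.13172912597656)
t 10.25 pos [0.5184 0.01   0.1112] yaw_y 34.5 tilt 0.65 F [ 0.3  0.3 -0.6] w 86.8 q7 0.59
```

View pics/s5.png

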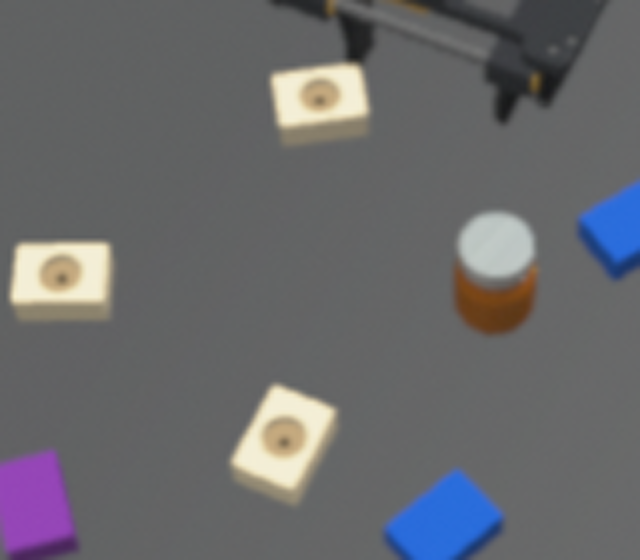

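The blank at (285,440) now lies dish up, and the two spares and the jar have not moved. For the end-to-end grip I check how close the can is.

```bash
python3 - <<'E'
from h import *
im=grab("scene"); X=cloud(im).reshape(-1,3); 
m=(abs(X[:,2]-.1)<.006)&(np.hypot(X[:,0]-.76,X[:,1]+.25)<.09)
print(m.sum(),cv2.minEnclosingCircle((X[m,:2]*1000).astype(np.float32)))
E
python3 go.py 0.64 -0.1715 0.12 -55.5
```

```text
1142 ((769.0639038085938, -262.567626953125), 41.976036071777344)
t 10.3 pos [0.5205 0.0066 0.1118] yaw_y 34.3 tilt 0.82 F [ 0.3 -0.   0. ] w 86.9 q7 0.59
now-frame shift mm [-214.6   -1.6   -5.2] twist 1.567
shift after twist [ -2.4 214.6  -5.2]
```

```bash
python3 -m inch '[[1,0,0,-2,0.175],[1,0,0,-2,0.175],[1,0,0,-2,0.175],[1,0,0,-2,0.175],[1,0,0,0,0.175]]'>/dev/null
python3 -m inch '[[1,0,0,0,0.175],[1,0,0,0,0.175],[1,0,0,0,0.175],[1,0,0,0,0.175]]'>/dev/null
python3 -m inch '[[1,0,53,0,0],[1,0,53,0,0],[1,0,53,0,0],[1,0,53,0,0],[1,0,0,0,0]]' 
python3 go.py 0.64 -0.1715 0.09 -55.5
```

```text
time: 12.05
position: [0.6391, -0.2038, 0.1327]
tool_rot: [3.008, 0.8, 0.021]
ft_force: [-0.0, -0.5, 0.1]
grip_width: 0.998
t 12.05 pos [ 0.6391 -0.2038  0.1327] yaw_y -60.2 tilt 1.84 F [-0.  -0.5  0.1] w 86.9 q7 -0.55
now-frame shift mm [ 16.6 -28.9  41.9] twist -0.082
shift after twist [ 18.9 -27.4  41.9]
```

```bash
python3 -m inch '[[1,19,-27,0,-0.082],[1,0,0,0,0],[1,0,0,0,0]]' >/dev/null
python3 go.py 0.64 -0.1715 0.09 -55.5
```

```text
t 12.43 pos [ 0.6424 -0.1682  0.1321] yaw_y -55.2 tilt 1.8 F [ 0.3 -0.   0. ] w 87.1 q7 -0.53
now-frame shift mm [-4.   0.  42.1] twist 0.005
shift after twist [-4.   0.  42.1]
```

```bash
python3 -m inch '[[1,-4,0,35,0],[1,0,0,35,0],[1,0,0,25,0],[1,0,0,8,0],[1,0,0,0,0]]' >/dev/null
python3 go.py 0.64 -0.1715 0.009 -55.5
```

```text
t 13.05 pos [ 0.6433 -0.1678  0.0294] yaw_y -54.8 tilt 1.91 F [ 0.6 -0.6  0.1] w 86.8 q7 -0.47
now-frame shift mm [-5.   0.5 20.4] twist 0.013
shift after twist [-5.   0.6 20.4]
```

```bash
python3 -m inch '[[1,-6,0.5,9,0.013],[1,-1,0,8,0],[1,0,0,3,0],[1,0,0,0,0]]' >/dev/null
python3 go.py 0.64 -0.1715 0.009 -55.5
```

```text
t 13.55 pos [ 0.6397 -0.1734  0.011 ] yaw_y -55.6 tilt 2.12 F [-0.9  0.1 -0.3] w 87.1 q7 -0.46
now-frame shift mm [ 1.3 -1.5  1.9] twist -0.001
shift after twist [ 1.3 -1.5  1.9]
```

```bash
python3 -m inch '[[-1,1.5,0,1,0],[-1,0,0,0,0],[-1,0,0,0,0],[-1,0,0,0,0],[-1,0,0,0,0]]' 10 
python3 -m inch '[[-1,0,0,0,0],[-1,0,0,-15,0],[-1,0,0,-40,0],[-1,0,0,-50,0],[-1,0,0,-50,0]]' 
python3 go.py 0.55 0.08 0.17 48.3
```

```text
time: 14.18
position: [0.6417, -0.1724, 0.0105]
tool_rot: [2.972, 0.922, 0.036]
ft_force: [0.0, -0.2, -0.3]
grip_width: 0.639
time: 14.8
position: [0.6337, -0.1682, 0.1671]
tool_rot: [2.976, 0.921, 0.023]
ft_force: [0.5, -0.3, -0.4]
grip_width: 0.643
t 14.8 pos [ 0.6337 -0.1682  0.1671] yaw_y -55.6 tilt 1.74 F [ 0.5 -0.3 -0.4] w 55.9 q7 -0.55
now-frame shift mm [  71.3 -251.9  -10. ] twist 1.328
shift after twist [-227.4 -129.7  -10. ]
```

```bash
python3 -m inch '[[-1,0,0,0,-0.175],[-1,0,0,0,-0.175],[-1,0,0,0,-0.175],[-1,0,0,0,-0.175],[-1,0,0,0,-0.175]]' >/dev/null
python3 -m inch '[[-1,0,0,0,-0.175],[-1,0,0,0,-0.175],[-1,0,0,0,-0.175],[-1,0,0,0,-0.175],[-1,0,0,0,-0.175]]' 
python3 go.py 0.585 0.2195 0.16 48.3
```

```text
time: 16.05
position: [0.6359, -0.1731, 0.1849]
tool_rot: [1.117, 2.885, -0.014]
ft_force: [0.5, -0.2, -1.2]
grip_width: 0.642
t 16.05 pos [ 0.6359 -0.1731  0.1849] yaw_y 47.7 tilt 2.77 F [ 0.5 -0.2 -1.2] w 55.9 q7 1.16
now-frame shift mm [302.9 255.8  12.8] twist -0.011
shift after twist [300.2 259.1  12.8]
```

```bash
python3 -m inch '[[-1,43,37,0,0],[-1,43,37,0,0],[-1,43,37,0,0],[-1,43,37,0,0],[-1,43,37,0,0]]' >/dev/null
python3 -m inch '[[-1,40,34,0,0],[-1,20,18,0,0],[-1,0,0,0,0]]' 
python3 go.py 0.5845 0.2195 0.11 48.3
```

```text
time: 17.05
position: [0.593, 0.1923, 0.1812]
tool_rot: [1.125, 2.871, -0.011]
ft_force: [0.4, -0.2, -0.8]
grip_width: 0.644
t 17.05 pos [0.593  0.1923 0.1812] yaw_y 47.2 tilt 3.32 F [ 0.4 -0.2 -0.8] w 56.0 q7 0.48
now-frame shift mm [28.7 13.1 69.9] twist -0.019
shift after twist [28.4 13.6 69.9]
```

```bash
python3 -m inch '[[-1,13,15,0,-0.019],[-1,0,0,25,0],[-1,0,0,20,0],[-1,0,0,0,0]]' >/dev/null
python3 go.py 0.5928 0.2122 0.0865 48.3; python3 -c "
from bench import ctrl
from scipy.spatial.transform import Rotation as R
import numpy as np
r=R.from_rotvec(ctrl.get_state()['tool_rot']).as_matrix(); print('z in tool',r[2].round(3))"
```

```text
t 17.55 pos [0.5987 0.2086 0.1372] yaw_y 48.1 tilt 3.52 F [ 0.2 -0.6 -0.4] w 56.0 q7 0.48
now-frame shift mm [ 9.8 -2.  50.2] twist -0.004
shift after twist [ 9.8 -2.  50.2]
z in tool [-0.059  0.016 -0.998]
```

```bash
python3 -m inch '[[-1,8,-2,20,0],[-1,2,0,20,0],[-1,0,0,8,0],[-1,0,0,0,0]]' >/dev/null
python3 go.py 0.5838 0.2201 0.062 48.3
```

```text
t 18.05 pos [0.5963 0.2112 0.0925] yaw_y 47.9 tilt 3.8 F [-0.2  0.4 -1.3] w 55.8 q7 0.47
now-frame shift mm [17.1 -2.5 29.4] twist -0.008
shift after twist [17.1 -2.3 29.4]
```

```bash
python3 -m inch '[[-1,6,-1,10,-0.008],[-1,6,-1,9,0],[-1,4,-0.5,7,0],[-1,0,0,0,0]]' >/dev/null
python3 go.py 0.5838 0.2201 0.062 48.3;  python3 - <<'E'
from h import *
im=grab("scene"); save(im,"s6.png",(300,100,440,220),4)
E
```

```text
t 18.55 pos [0.5844 0.2206 0.0655] yaw_y 48.4 tilt 3.88 F [ 0.4 -0.6 -1.3] w 56.4 q7 0.46
now-frame shift mm [ 0.4 -0.8  3.5] twist 0.001
shift after twist [ 0.4 -0.8  3.5]
```

View pics/s6.png

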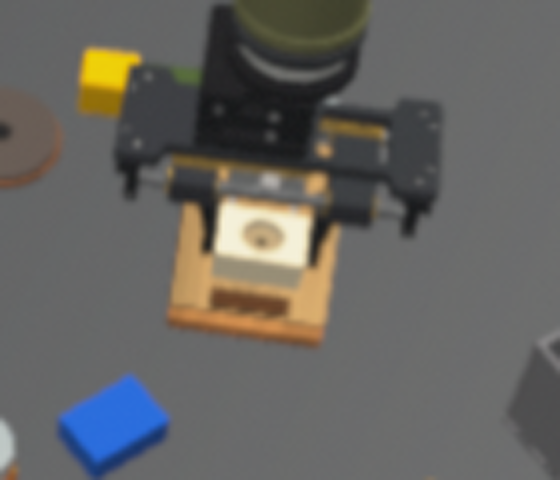

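The blank (262,240) is held dish up and level over the bed, centred on the ledge at (250,298), with the fingers clear of the jaw. I lower it with a light grip so it pivots onto the bed.

```bash
python3 -m inch '[[-1,0,-0.8,3,0],[-1,0,0,3,0],[-1,0,0,3,0],[-1,0,0,3,0],[-1,0,0,0,0]]' 3
python3 go.py 0.5838 0.2201 0.049 48.3
```

```text
time: 19.23
position: [0.5872, 0.2186, 0.0546]
tool_rot: [1.095, 2.868, 0.001]
ft_force: [0.3, -1.3, -1.2]
grip_width: 0.648
t 19.23 pos [0.5872 0.2186 0.0546] yaw_y 48.3 tilt 4.1 F [ 0.3 -1.3 -1.2] w 56.4 q7 0.46
now-frame shift mm [ 3.9 -1.3  5.4] twist -0.0
shift after twist [ 3.9 -1.3  5.4]
```

```bash
python3 -m inch '[[-1,2.5,-1,2,0],[-1,1,0,3,0],[-1,0.5,0,3,0],[-1,0,0,0,0]]' 3
python3 go.py 0.5838 0.2201 0.049 48.3
cat > chk.py <<'E'
import sys
from h import *
O=np.array([.5937,.2112,.0297]); yaw=np.radians(138.6); c30,s30=np.cos(np.pi/6),.5
ex=np.array([np.cos(yaw)*c30,np.sin(yaw)*c30,s30]); ey=np.array([-np.sin(yaw),np.cos(yaw),0]); ez=np.cross(ex,ey)
for n in("scene","top"):
    im=grab(n); X=cloud(im); c=im["color"].astype(int)
    B=(X-O)@np.c_[ex,ey,ez]*1000
    near=(abs(B[...,0]-30)<45)&(abs(B[...,1])<60)&(B[...,2]<70)
    m=near&(c[...,0]>195)&(c[...,1]>180)&(c[...,2]>140)&(c[...,0]-c[...,2]>8)&(B[...,2]>8)&(B[...,2]<45)
    if m.sum()>20:
        p=B[m]; 
        A=np.c_[p[:,:2],np.ones(len(p))]; k=np.ones(len(p),bool)
        for _ in range(5):
            co=np.linalg.lstsq(A[k],p[k,2],rcond=None)[0]; k=abs(A@co-p[:,2])<2.5
        print(n,len(p),k.sum(),"top plane slope x,y deg",np.degrees(np.arctan(co[:2])).round(1),"z med",np.median(p[k,2]).round(1),"rect",cv2.minAreaRect(p[k,:2].astype(np.float32)))
    g=near&(abs(B[...,2]-17)<3)&(B[...,0]>38)&(abs(B[...,1])<25)&(c.max(-1)<130)&(np.ptp(c,axis=-1)<25)
    if g.sum()>5: print("  jaw x pct",np.percentile(B[g][:,0],[3,50,97]).round(1))
    po=near&(B[...,2]>46)&(abs(B[...,1])<12)&(np.ptp(c,axis=-1)<30); 
    if po.sum(): print("  post",po.sum(),B[po].mean(0).round(1),X[po].mean(0).round(4))
    if len(sys.argv)>1 and n=="scene": save(im,sys.argv[1],(300,100,440,220),4)
E
python3 chk.py
```

```text
time: 19.73
position: [0.5859, 0.2202, 0.0479]
tool_rot: [1.094, 2.865, 0.005]
ft_force: [1.5, -1.4, 0.9]
grip_width: 0.649
t 19.73 pos [0.5859 0.2202 0.0479] yaw_y 48.3 tilt 4.31 F [ 1.5 -1.4  0.9] w 56.5 q7 0.45
now-frame shift mm [ 1.4 -1.5 -1.3] twist -0.001
shift after twist [ 1.4 -1.5 -1.3]
scene 272 163 top plane slope x,y deg [-20.4  -0.6] z med 28.0 rect ((24.463584899902344, -1.8735027313232422), (38.87598419189453, 55.4796142578125), 0.8373991250991821)
```

```bash
python3 -m inch '[[0.32,0,0,0,0],[0.36,0,0,0,0],[0.45,0,0,0,0],[0.6,0,0,0,0],[0.7,0,0,0,0]]'
python3 chk.py
```

```text
time: 20.45
position: [0.5835, 0.2214, 0.0461]
tool_rot: [1.094, 2.869, 0.003]
ft_force: [-0.5, -0.6, -0.8]
grip_width: 0.816
scene 281 170 top plane slope x,y deg [-21.7  -1.7] z med 27.3 rect ((24.299884796142578, -2.1319198608398438), (39.200069427490234, 56.15655517578125), 0.09754914790391922)
top 38 28 top plane slope x,y deg [25.5  2.4] z med 36.1 rect ((6.172629356384277, -2.5538387298583984), (49.79630661010742, 5.638696670532227), 88.96649932861328)
```

```bash
python3 -m inch '[[1,0,0,0,0],[1,0,0,-5,0],[1,0,0,-25,0],[1,0,0,-40,0],[1,-40,0,-40,0]]'
python3 -m inch '[[1,-60,0,-40,0],[1,-60,0,0,0],[1,-20,0,0,0]]'
python3 chk.py s7.png
```

```text
time: 21.18
position: [0.6018, 0.1998, 0.1579]
tool_rot: [1.088, 2.879, -0.004]
ft_force: [1.1, 0.3, -0.2]
grip_width: 1.0
time: 21.55
position: [0.7055, 0.1094, 0.2107]
tool_rot: [1.083, 2.871, 0.005]
ft_force: [0.3, 0.5, 0.4]
grip_width: 0.997
scene 55 39 top plane slope x,y deg [-22.5   0.9] z med 28.8 rect ((23.715431213378906, -1.6023845672607422), (11.229755401611328, 53.151329040527344), 5.364461421966553)
```

View pics/s7.png

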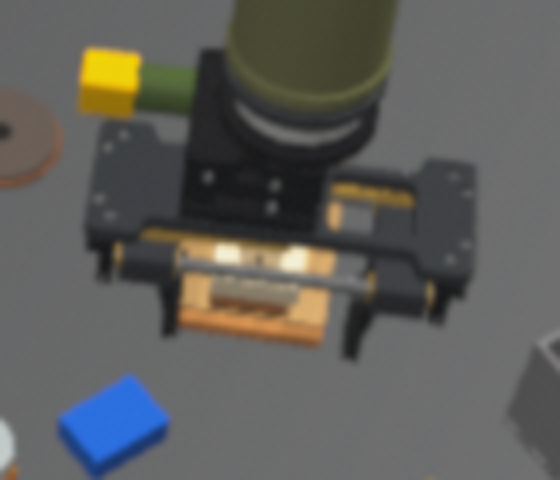

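The gripper (280,240) hides most of the blank, but its lower edge seems to sit on top of the ledge at (255,300). I move aside and measure.

```bash
python3 -m inch '[[1,0,-60,0,0],[1,0,-60,0,0],[1,0,-60,0,0],[1,0,-60,0,0]]'
cat >> chk.py <<'E'
    # side profile: median height by bed x within |y|<9..25
    w=near&(abs(abs(B[...,1])-18)<7)
    print("  prof",[(x,np.median(B[w&(abs(B[...,0]-x)<2.5)][:,2]).round(1)) for x in range(-15,75,5) if (w&(abs(B[...,0]-x)<2.5)).sum()>2])
E
python3 chk.py
```

```text
time: 22.15
position: [0.5427, -0.064, 0.2002]
tool_rot: [1.062, 2.884, 0.01]
ft_force: [-0.1, -0.3, 0.4]
grip_width: 0.996
scene 284 169 top plane slope x,y deg [-17.9   0.7] z med 26.9 rect ((24.275209426879883, -1.9858417510986328), (38.866905212402344, 56.306949615478516), 0.5634452700614929)
  jaw x pct [63.  68.8 74.6]
  post 16 [68.5 -0.2 50.7] [0.5683 0.2338 0.1078]
  prof [(-15, np.float64(-12.8)), (-10, np.float64(0.3)), (-5, np.float64(9.8)), (0, np.float64(18.3)), (5, np.float64(31.5)), (10, np.float64(32.9)), (15, np.float64(30.1)), (20, np.float64(29.4)), (25, np.float64(26.7)), (30, np.float64(25.3)), (35, np.float64(24.5)), (40, np.float64(21.4)), (45, np.float64(19.5)), (50, np.float64(-1.3)), (55, np.float64(-2.2)), (60, np.float64(-0.8)), (65, np.float64(13.6)), (70, np.float64(15.7))]
top 342 199 top plane slope x,y deg [-16.5  -1.1] z med 30.3 rect ((23.289623260498047, -1.4990882873535156), (39.836753845214844, 56.79265213012695), 0.5361279249191284)
  jaw x pct [63.9 69.  74.8]
  post 18 [70.5  2.1 52.2] [0.5661 0.2328 0.1101]
  prof [(-10, np.float64(13.4)), (5, np.float64(36.5)), (10, np.float64(36.9)), (15, np.float64(33.1)), (20, np.float64(31.9)), (25, np.float64(29.4)), (30, np.float64(27.2)), (35, np.float64(25.6)), (40, np.float64(20.1)), (45, np.float64(1.2)), (50, np.float64(1.5)), (55, np.float64(2.4)), (60, np.float64(17.0)), (65, np.float64(17.3)), (70, np.float64(17.8))]
```

It is tilted 17° off the bed, with its lower edge overlapping the top of the ledge by about 2 mm. I regrip it by the ends, lift slightly, shift it upslope and set it down again.

```bash
python3 go.py 0.5883 0.2184 0.13 48.3
python3 -m inch '[[1,36,40,0,0],[1,36,40,0,0],[1,36,40,0,0],[1,36,40,0,0],[1,0,30,0,0]]' >/dev/null
python3 -m inch '[[1,0,0,0,0]]' >/dev/null
python3 go.py 0.5883 0.2184 0.13 48.3
```

```text
t 22.25 pos [ 0.5398 -0.0695  0.2002] yaw_y 49.1 tilt 3.8 F [0.2 0.1 0.6] w 86.8 q7 0.94
now-frame shift mm [156.4 247.2  67.6] twist 0.013
shift after twist [159.6 245.1  67.6]
t 23.0 pos [0.5503 0.1843 0.198 ] yaw_y 49.5 tilt 3.74 F [-0.9 -0.1  0.3] w 87.0 q7 0.48
now-frame shift mm [-2.8 48.4 69.9] twist 0.021
shift after twist [-1.7 48.4 69.9]
```

```bash
python3 -m inch '[[1,-1,47,0,0.02],[1,0,0,0,0],[1,0,0,30,0],[1,0,0,25,0],[1,0,0,0,0]]' >/dev/null
python3 go.py 0.5883 0.2184 0.051 48.3
```

```text
t 23.62 pos [0.5805 0.2187 0.143 ] yaw_y 48.4 tilt 3.48 F [-0.1 -0.   0.1] w 86.9 q7 0.44
now-frame shift mm [-1.2  2.3 92.3] twist 0.002
shift after twist [-1.1  2.3 92.3]
```

```bash
python3 -m inch '[[1,-1,2.5,35,0],[1,0,0,35,0],[1,0,0,15,0],[1,0,0,0,0]]' >/dev/null
python3 go.py 0.5883 0.2184 0.051 48.3
```

```text
t 24.12 pos [0.5897 0.2186 0.0628] yaw_y 48.3 tilt 3.79 F [ 0.6 -0.7  0. ] w 87.2 q7 0.46
now-frame shift mm [ 1.6 -1.4 11.7] twist 0.001
shift after twist [ 1.6 -1.4 11.7]
```

```bash
python3 -m inch '[[1,1.5,-1,7,0],[1,1,0,4,0],[1,0,0,0,0],[-0.5,0,0,0,0],[-1,0,0,0,0]]' 8 
python3 -m inch '[[-1,0,0,0,0],[-1,0,0,0,0],[-1,0,0,0,0]]'
python3 go.py 0.5845 0.2215 0.057 48.3
python3 chk.py
```

```text
time: 24.75
position: [0.5901, 0.2206, 0.0556]
tool_rot: [1.094, 2.871, 0.028]
ft_force: [-0.1, 0.1, 0.3]
grip_width: 0.857
time: 25.12
position: [0.5902, 0.2205, 0.0557]
tool_rot: [1.094, 2.871, 0.028]
ft_force: [0.6, 0.2, -0.2]
grip_width: 0.644
t 25.12 pos [0.5902 0.2205 0.0557] yaw_y 48.3 tilt 4.12 F [ 0.6  0.2 -0.2] w 56.0 q7 0.45
now-frame shift mm [ 4.8 -3.  -1.7] twist 0.001
shift after twist [ 4.8 -3.  -1.7]
scene 274 175 top plane slope x,y deg [-22.1   1.4] z med 27.9 rect ((23.6196231842041, -4.916759490966797), (55.960933685302734, 38.62682342529297), 89.21881103515625)
  jaw x pct [62.6 63.4 65.1]
  prof [(-15, np.float64(-10.2)), (-10, np.float64(-1.9)), (-5, np.float64(10.3)), (0, np.float64(20.1)), (5, np.float64(33.3)), (10, np.float64(33.1)), (15, np.float64(30.8)), (20, np.float64(28.2)), (25, np.float64(26.4)), (30, np.float64(25.1)), (35, np.float64(22.8)), (40, np.float64(22.8)), (45, np.float64(-0.7)), (50, np.float64(-1.7)), (60, np.float64(-1.5)), (65, np.float64(11.0))]
  prof []
```

```bash
python3 -m inch '[[-1,0,0,-5,0],[-1,0,0,-3,0],[-1,0,0,0,0]]' >/dev/null
python3 go.py 0.5817 0.2218 0.064 48.3
```

```text
t 25.6 pos [0.5893 0.2206 0.0639] yaw_y 48.4 tilt 4.08 F [-0.1  0.4 -1.1] w 56.5 q7 0.45
now-frame shift mm [ 6.5 -4.1 -0.6] twist 0.001
shift after twist [ 6.4 -4.1 -0.6]
```

```bash
python3 -m inch '[[-1,5,-4,-1,0],[-1,3,-2,0,0],[-1,0,0,0,0]]' >/dev/null
python3 go.py 0.5817 0.2218 0.056 48.3; python3 chk.py | head -1
```

```text
t 25.98 pos [0.578  0.2215 0.064 ] yaw_y 48.4 tilt 4.03 F [ 0.4  0.4 -1.5] w 56.4 q7 0.44
now-frame shift mm [-2.1  2.4  8.2] twist 0.001
shift after twist [-2.1  2.4  8.2]
scene 272 161 top plane slope x,y deg [-19.2   0.4] z med 31.6 rect ((36.64793014526367, 2.4085540771484375), (55.97419357299805, 38.84449005126953), 89.67601013183594)
```

```bash
python3 -m inch '[[-1,-2,2.4,3,0],[-1,0,0,3,0],[-1,0,0,3,0],[-1,0,0,2,0],[-1,0,0,0,0]]' 3 
python3 go.py 0.5817 0.2218 0.052 48.3; python3 chk.py | head -1
```

```text
time: 26.7
position: [0.5845, 0.2212, 0.054]
tool_rot: [1.095, 2.868, 0.028]
ft_force: [-1.2, -0.2, 0.0]
grip_width: 0.649
t 26.7 pos [0.5845 0.2212 0.054 ] yaw_y 48.3 tilt 4.22 F [-1.2 -0.2  0. ] w 56.4 q7 0.45
now-frame shift mm [ 2.6 -1.5  1.8] twist -0.0
shift after twist [ 2.6 -1.5  1.8]
scene 282 164 top plane slope x,y deg [-10.1   0.2] z med 24.9 rect ((25.751605987548828, -1.8349857330322266), (40.37070846557617, 56.20207977294922), 0.32746997475624084)
```

```bash
python3 -m inch '[[-1,1.5,-1.5,1.5,0],[-1,1,0,2,0],[-1,0,0,0,0]]' 3 
python3 go.py 0.5817 0.2218 0.052 48.3; python3 chk.py | head -1
python3 -m inch '[[0.32,0,0,0,0],[0.36,0,0,0,0],[0.45,0,0,0,0],[0.7,0,0,0,0],[1,0,0,0,0]]'
python3 chk.py
```

```text
time: 27.18
position: [0.5827, 0.2215, 0.0506]
tool_rot: [1.094, 2.866, 0.029]
ft_force: [1.3, -0.0, -0.4]
grip_width: 0.648
t 27.18 pos [0.5827 0.2215 0.0506] yaw_y 48.3 tilt 4.34 F [ 1.3 -0.  -0.4] w 56.4 q7 0.44
now-frame shift mm [ 0.8 -0.4 -1.5] twist -0.0
shift after twist [ 0.8 -0.4 -1.5]
scene 276 177 top plane slope x,y deg [ 1.8 -1.2] z med 22.4 rect ((24.160465240478516, -0.8074264526367188), (40.37312316894531, 54.79917907714844), 1.6397546529769897)
time: 27.9
position: [0.5806, 0.2223, 0.0492]
tool_rot: [1.094, 2.87, 0.027]
ft_force: [-0.1, -0.2, 0.2]
grip_width: 0.871
scene 289 159 top plane slope x,y deg [-0.4  0.5] z med 22.3 rect ((23.30706214904785, -1.2967548370361328), (40.34660720825195, 56.27809143066406), 0.2825148105621338)
  jaw x pct [62.8 64.8 69.6]
  prof [(-15, np.float64(-13.8)), (-10, np.float64(-0.2)), (-5, np.float64(9.6)), (0, np.float64(11.9)), (5, np.float64(21.9)), (10, np.float64(22.9)), (15, np.float64(23.8)), (20, np.float64(22.2)), (25, np.float64(20.5)), (30, np.float64(22.8)), (35, np.float64(22.9)), (40, np.float64(22.6)), (45, np.float64(2.8)), (50, np.float64(-2.7)), (55, np.float64(-2.7)), (65, np.float64(15.5)), (70, np.float64(15.0))]
top 25 21 top plane slope x,y deg [7.2 1.7] z med 25.9 rect ((9.57635498046875, -3.8756771087646484), (49.9561882019043, 15.98659896850586), 88.14779663085938)
  prof [(-10, np.float64(11.6)), (-5, np.float64(14.2)), (5, np.float64(25.8)), (15, np.float64(24.0))]
```

It now lies flat on the bed: slope 0°, about 1 mm off mid, about 3 mm up from the ledge, and released. I retract and go behind the post with shut fingers.

```bash
python3 -m inch '[[1,0,0,-3,0],[1,0,0,-10,0],[1,0,0,-30,0],[1,0,0,-40,0],[1,0,0,-25,0]]' 20
python3 -m inch '[[-1,25,0,0,0],[-1,25,0,0,0],[-1,0,0,0,0],[-1,0,0,0,0],[-1,0,0,0,0]]'
python3 go.py 0.5352 0.2628 0.15 48.5; python3 chk.py|head -4
```

```text
time: 28.62
position: [0.5717, 0.2225, 0.16]
tool_rot: [1.096, 2.872, 0.023]
ft_force: [-0.2, -0.6, -0.4]
grip_width: 1.001
time: 29.25
position: [0.538, 0.2553, 0.1642]
tool_rot: [1.098, 2.863, 0.035]
ft_force: [-0.8, -0.3, 0.3]
grip_width: 0.519
t 29.25 pos [0.538  0.2553 0.1642] yaw_y 48.1 tilt 4.52 F [-0.8 -0.3  0.3] w 45.2 q7 0.33
now-frame shift mm [ 8.   3.1 13.9] twist -0.007
shift after twist [ 8.   3.1 13.9]
scene 292 166 top plane slope x,y deg [-0.9  0.6] z med 22.6 rect ((22.835771560668945, -0.7885093688964844), (39.656375885009766, 56.911651611328125), 1.8139864206314087)
  jaw x pct [63.2 68.4 74.2]
  post 18 [68.5 -0.6 50.6] [0.5686 0.2341 0.1077]
  prof [(-15, np.float64(-13.2)), (-10, np.float64(1.7)), (-5, np.float64(10.1)), (0, np.float64(10.5)), (5, np.float64(22.2)), (10, np.float64(23.8)), (15, np.float64(22.5)), (20, np.float64(22.6)), (25, np.float64(21.1)), (30, np.float64(21.0)), (35, np.float64(20.3)), (40, np.float64(22.4)), (45, np.float64(9.1)), (50, np.float64(-1.7)), (55, np.float64(-2.2)), (60, np.float64(-2.5)), (65, np.float64(12.4)), (70, np.float64(17.2))]
```

```bash
python3 -m inch '[[-1,10,3,0,0],[-1,0,0,0,0],[-1,0,0,0,0],[-1,0,0,0,0],[-1,0,0,0,0]]' >/dev/null
python3 -m inch '[[-1,2,0,20,0],[-1,2,0,20,0],[-1,1,0,15,0],[-1,0,0,0,0]]'
python3 go.py 0.5352 0.2628 0.094 48.5
```

```text
time: 30.48
position: [0.5339, 0.2669, 0.1071]
tool_rot: [1.1, 2.861, 0.035]
ft_force: [0.4, 0.5, 0.4]
grip_width: 0.01
t 30.48 pos [0.5339 0.2669 0.1071] yaw_y 48.0 tilt 4.56 F [0.4 0.5 0.4] w 0.9 q7 0.31
now-frame shift mm [-2.9 -2.8 13.2] twist -0.009
shift after twist [-2.9 -2.9 13.2]
```

```bash
python3 -m inch '[[-1,0,-3,8,-0.009],[-1,0,0,6,0],[-1,0,0,0,0]]' >/dev/null
python3 go.py 0.5510 0.2489 0.094 48.5
python3 -m inch '[[-1,-4,0,0,0],[-1,-4,0,0,0],[-1,-3,0,0,0],[-1,-3,0,0,0],[-1,0,0,0,0]]'
python3 go.py
```

```text
t 30.85 pos [0.5339 0.2647 0.0935] yaw_y 48.6 tilt 4.66 F [-0.5 -0.6  0.9] w 0.2 q7 0.32
now-frame shift mm [-23.3  -0.5   1. ] twist 0.001
shift after twist [-23.3  -0.5   1. ]
time: 31.48
position: [0.5461, 0.2548, 0.0957]
tool_rot: [1.087, 2.863, 0.039]
ft_force: [-0.4, -0.4, -0.3]
grip_width: 0.008
t 31.48 pos [0.5461 0.2548 0.0957] yaw_y 48.5 tilt 4.77 F [-0.4 -0.4 -0.3] w 0.7 q7 0.35
```

```bash
for i in 1; do python3 -m inch '[[-1,-4,0,2.5,0],[-1,-4,0,2.5,0],[-1,-4,0,2.5,0],[-1,-4,0,2.5,0],[-1,0,0,0,0]]'; done
python3 go.py; python3 chk.py|head -3
```

```text
time: 32.1
position: [0.5588, 0.2444, 0.086]
tool_rot: [1.086, 2.865, 0.039]
ft_force: [-0.8, -0.2, 0.8]
grip_width: 0.006
t 32.1 pos [0.5588 0.2444 0.086 ] yaw_y 48.6 tilt 4.68 F [-0.8 -0.2  0.8] w 0.5 q7 0.38
scene 287 170 top plane slope x,y deg [ 1.2 -0.9] z med 22.0 rect ((22.675634384155273, -1.0689125061035156), (40.19537353515625, 56.61160659790039), 0.21753759682178497)
  jaw x pct [48.3 54.  60.9]
  post 37 [60.8 -0.3 50.1] [0.5733 0.2297 0.1035]
```

```bash
python3 -m inch '[[-1,-3.5,0,2,0],[-1,-3.5,0,2,0],[-1,0,0,0,0]]' 
python3 go.py; python3 chk.py|head -3
python3 -m inch '[[-1,-3,0,1.5,0],[-1,0,0,0,0]]' 
python3 go.py; python3 chk.py|head -3
```

```text
time: 32.58
position: [0.5623, 0.2416, 0.0833]
tool_rot: [1.085, 2.87, 0.04]
ft_force: [-3.3, 0.5, 3.6]
grip_width: 0.002
t 32.58 pos [0.5623 0.2416 0.0833] yaw_y 48.7 tilt 4.45 F [-3.3  0.5  3.6] w 0.2 q7 0.4
scene 281 173 top plane slope x,y deg [ 3.3 -0.7] z med 22.1 rect ((22.628372192382812, -1.0001697540283203), (56.36412048339844, 39.38064956665039), 89.92803192138672)
  jaw x pct [46.  51.  56.4]
  post 49 [61.2 -0.9 53. ] [0.5744 0.2294 0.1062]
time: 32.92
position: [0.5623, 0.2418, 0.0832]
tool_rot: [1.085, 2.875, 0.041]
ft_force: [-2.0, 0.2, 3.7]
grip_width: 0.001
t 32.92 pos [0.5623 0.2418 0.0832] yaw_y 48.7 tilt 4.23 F [-2.   0.2  3.7] w 0.1 q7 0.4
scene 283 172 top plane slope x,y deg [-0.1  0.8] z med 22.0 rect ((22.228666305541992, -0.7860946655273438), (38.926937103271484, 56.34672546386719), 0.877557635307312)
  jaw x pct [46.4 51.2 56.4]
  post 50 [61.1 -1.  52.6] [0.5744 0.2296 0.1058]
```

```bash
python3 -m inch '[[-1,-6,0,3,0],[-1,-6,0,3,0],[-1,0,0,0,0]]' 
python3 go.py; python3 chk.py|head -3
```

```text
time: 33.4
position: [0.5623, 0.2425, 0.0833]
tool_rot: [1.084, 2.895, 0.045]
ft_force: [-2.1, 0.1, 1.0]
grip_width: 0.006
t 33.4 pos [0.5623 0.2425 0.0833] yaw_y 49.0 tilt 3.31 F [-2.1  0.1  1. ] w 0.5 q7 0.43
scene 283 158 top plane slope x,y deg [-1.3 -1.9] z med 22.3 rect ((22.603313446044922, -0.8149757385253906), (56.083038330078125, 39.64216995239258), 89.94983673095703)
  jaw x pct [45.8 51.4 56.4]
  post 56 [62.6 -1.4 53.4] [0.574  0.2304 0.1073]
```

It stalls with blank and jaw near 42–45 mm, which suggests it is tight. I back off and measure with a clear view.

```bash
python3 -m inch '[[-1,6,0,-3,0],[-1,20,0,-30,0],[-1,30,0,-50,0],[-1,0,-60,-40,0],[-1,0,-60,0,0]]' >/dev/null
python3 -m inch '[[-1,0,-60,0,0],[-1,0,-60,0,0],[-1,0,0,0,0]]' 
python3 chk.py
python3 - <<'E'
from h import *
im=grab("top"); save(im,"t8.png",(140,180,215,260),7)
E
```

```text
time: 34.5
position: [0.3791, 0.113, 0.1893]
tool_rot: [1.09, 2.88, 0.054]
ft_force: [0.6, -0.2, -0.4]
grip_width: 0.007
scene 270 153 top plane slope x,y deg [-1.1 -0. ] z med 22.5 rect ((22.25820541381836, -1.1547584533691406), (38.879878997802734, 57.042259216308594), 0.8326969146728516)
  jaw x pct [45.6 50.1 55.1]
  post 19 [49.  -0.  50.8] [0.5809 0.2225 0.0981]
  prof [(-15, np.float64(-14.4)), (-10, np.float64(0.8)), (-5, np.float64(10.4)), (0, np.float64(10.6)), (5, np.float64(23.0)), (10, np.float64(22.1)), (15, np.float64(22.0)), (20, np.float64(21.7)), (25, np.float64(21.8)), (30, np.float64(21.8)), (35, np.float64(21.5)), (40, np.float64(21.9)), (45, np.float64(16.3)), (50, np.float64(16.8)), (55, np.float64(16.1)), (60, np.float64(3.1)), (65, np.float64(-0.3)), (70, np.float64(-0.8))]
top 266 192 top plane slope x,y deg [-0.6  0.2] z med 25.4 rect ((22.648805618286133, -0.8253021240234375), (56.99861145019531, 42.50466537475586), 89.6932144165039)
  jaw x pct [44.5 52.  57.6]
  post 25 [51.4  1.  51.5] [0.579  0.2229 0.1   ]
  prof [(-10, np.float64(13.4)), (-5, np.float64(14.1)), (5, np.float64(26.0)), (10, np.float64(25.4)), (15, np.float64(24.8)), (20, np.float64(24.2)), (25, np.float64(25.4)), (30, np.float64(24.7)), (35, np.float64(25.4)), (40, np.float64(24.1)), (45, np.float64(17.9)), (50, np.float64(18.1)), (55, np.float64(14.2)), (60, np.float64(2.7)), (65, np.float64(1.2)), (70, np.float64(1.1))]
```

View pics/t8.png

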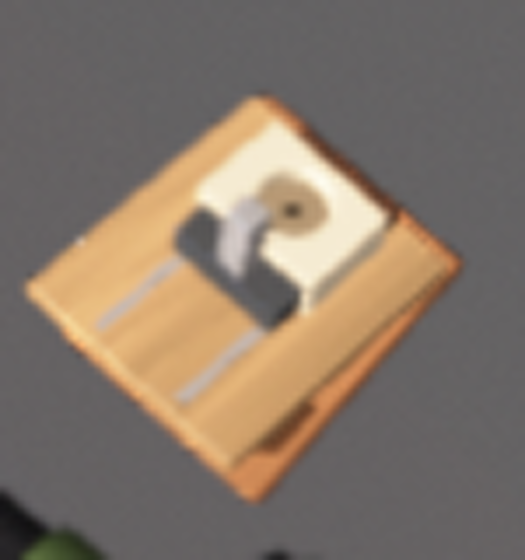

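The crop shows the blank dish up at (295,205) between the ledge edge (330,160) and the jaw (240,270), with no visible gap at either. Last I check the neighbours against the first picture, then hand in.

Run:
```python
from h import *
import pickle
for n in("scene","top"):
    a=pickle.load(open(n+"0.pkl","rb"));b=grab(n)
    d=(np.abs(a["color"].astype(int)-b["color"]).max(-1)>60).astype(np.uint8)
    k,l,st,ce=cv2.connectedComponentsWithStats(d)
    print(n,[(ce[i].round().tolist(),int(st[i,4])) for i in range(1,k) if st[i,4]>12])
print(ctrl.get_state()["ft_force"].round(1)); ctrl.close_job()
```

```text
scene [([151.0, 12.0], 150), ([203.0, 4.0], 75), ([191.0, 25.0], 100), ([278.0, 51.0], 591), ([248.0, 70.0], 23), ([320.0, 75.0], 25), ([287.0, 85.0], 86), ([365.0, 158.0], 423), ([247.0, 245.0], 428)]
top [([321.0, 198.0], 383), ([176.0, 215.0], 537), ([182.0, 262.0], 19), ([172.0, 285.0], 109), ([207.0, 282.0], 33), ([201.0, 325.0], 2018), ([221.0, 294.0], 29), ([247.0, 317.0], 20), ([130.0, 323.0], 30), ([137.0, 365.0], 22), ([1.0, 396.0], 34)]
[-0.6  1.   0.1]
the job is handed in; nothing more can be done
```

I turned the face-down blank over and laid it dish up on the bed against the ledge. I let go of it, slid the jaw down until it stopped, and handed the job in at about 35 s of the 72 s allowed.

**How it went:**
- **Turning over:** I gripped the blank lightly by one end and lifted it so it swung down. I then stood it on end and tipped it onto its back.
- **First placing failed:** I gripped it by its ends to lay it down, but its lower edge caught on top of the ledge and it sat 17° off the bed. I regripped it, moved it upslope and set it down again before touching the jaw.

**Last checks:**
- **Blank:** it lies flat on the bed to within about 1°, with its centre about 1 mm from the middle of the ledge.
- **Jaw:** the post sits 27–29 mm up-slope of the blank's centre, where tight contact should give 28 mm. The jaw did not move under three further pushes, the readings after them were only about 2–4 N, and the last picture shows no gap.
- **Disagreement:** my bed coordinates put the blank about 2 mm up from where the ledge should hold it. I read this as an error in where I placed the bed origin, because the ledge measured 1.5–4 mm further up as well. I took contact with the ledge from the jaw stalling, not from a direct measurement.
- **Everything else:** comparing pictures before and after, the spares, jar, blue and purple pieces, file and can had not moved. The changed spots near the engraver and discs lie where the arm now blocks the view, so I could not fully confirm those two. I never moved the gripper down near them.

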